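Make up two gift boxes at the souvenir counter

TASK

Make up the two gift boxes from the things standing on the counter. In the box with three compartments put the jam jar in the middle and the hand bell and the wooden lighthouse in the compartments either side of it; in the box with two compartments put the drinks can and the tea tin, one in each. Stand everything upright on the floor of its compartment, setting it down rather than dropping it, and leave the postcard stand, the cup of pens and the brochures where they are.

Things in the scene. Friction and masses are not known exactly. Their poses are not given: they have to be found in the camera images.
- box_three: Open brown cardboard gift box, 94 x 274 mm, with three compartments in a row. Each compartment is 86 mm square inside, walls and dividers 4 mm thick, floor 4 mm thick, total height 35 mm. Loose, about 0.4 kg. Origin at the centre of its underside (on the counter), z up, y along its length, x across. Compartment centres at y = -90, 0 and +90 mm. Its length lies roughly across the robot's view (along world y), turned by up to 0.2 rad.
- box_two: Open brown cardboard gift box, 94 x 184 mm, with two compartments in a row. Each compartment is 86 mm square inside, walls and dividers 4 mm thick, floor 4 mm thick, total height 35 mm. Loose, about 0.4 kg. Origin at the centre of its underside (on the counter), z up, y along its length, x across. Compartment centres at y = -45 and +45 mm. Its length lies roughly along world y, turned by up to 0.2 rad.
- jar: Jam jar: round amber glass with a paper band and a steel lid, 56 mm diameter (body and lid alike, a narrow neck at 64 to 69 mm height), 85 mm tall, about 0.22 kg. Stands upright at the start on the counter; origin at the centre of its underside, z up.
- bell: Brass hand bell standing on its mouth (54 mm diameter, 52 mm high, narrowing upwards) with an upright dark wooden handle, 22 mm diameter, from 58 to 110 mm height: grip it by the handle. Overall 110 mm tall, about 0.16 kg. Stands upright at the start on the counter; origin at the centre of its underside, z up.
- lighthouse: Turned wooden model lighthouse: round foot 50 mm diameter and 18 mm high, straight pale tower 34 mm diameter from 18 to 92 mm height, gallery disc 44 mm diameter at 92 to 97 mm, low roof to 114 mm (32 mm diameter). About 0.11 kg. Stands upright at the start on the counter; origin at the centre of its underside, z up.
- can: Slim aluminium drinks can, 53 mm diameter, 115 mm tall, about 0.27 kg. Stands upright at the start on the counter; origin at the centre of its underside, z up.
- tin: Square tea tin, dark metal with a bright steel lid and paper band, 50 x 50 mm and 90 mm tall, about 0.16 kg; x and y axes square to its sides; turned by up to 0.6 rad. Stands upright at the start on the counter; origin at the centre of its underside, z up.
- card_stand: Bystander, loose: steel stand of postcards, 110 x 125 mm, 135 mm tall, on the left beyond the stock. Origin at the centre of its underside.
- pen_cup: Bystander, loose: white cup with pens, 72 mm diameter, 85 mm tall, pens to 140 mm, beyond the boxes. Origin at the centre of its underside.
- brochures: Bystander, loose: stack of brochures, 100 x 210 x 30 mm, beyond the boxes. Origin at the centre of its underside.
Not all that is in view belongs to the job. Leave any blue or red look-alike of the bell alone.

How it is judged:
By the outcome, as a careful person would: the job done as asked, in the order asked, and still so for the second after the job is handed in, with the robot touching nothing.
It also fails if it takes over 134 s, if anything falls off the work surface, if the arm or the gripper's body presses on something with over 40 N, if the wrist force passes 120 N, or if a joint passes its speed limit or range.

ROBOT

A 6-joint arm with a two-finger parallel gripper is mounted at the origin on the work surface. World frame = base frame: x ahead of the robot, y to its left, z up, the work surface at z = 0. Lengths are in mm, angles in rad, forces in N, time in s.
With the tool pointing down it reaches from about 400 to 925 mm from the base axis. Payload 12.5 kg.
Tool frame: the origin (TCP) lies midway between the tips of the shut fingers; the grasp point (between the pads) lies 19 mm behind it; z points along the fingers, y is the line along which they close (so a half turn about z gives the same grasp; the last joint's range is limited). The gripper opens to 95 mm and grips with 3 to 60 N. Pads are 20 mm wide; open, the fingers measure 119 mm over their backs; the gripper's body (75 mm by 180 mm) begins 59 mm behind the grasp point.
Start: joints at [-1.404, 0.491, 1.559, -0, 1.092, -0.106], TCP at [168.416, -601.899, 214.661] pointing down, gripper open.
Joint ranges: [-3.1, 3.1], [-0.84, 2.19], [0.05, 2.79], [-1.13, 4.28], [0.06, 2.93], [-2.69, 2.69]. Speed limits (rad/s): [2.22, 2.22, 2.79, 3.14, 3.14, 3.14].

INTERFACE

Orientations are given as [roll, pitch, yaw] about the fixed x, y, z axes, in that order (R = Rz(yaw) Ry(pitch) Rx(roll)).
In Python, from cell import state, viewer, env, models gives the robot as it stands. The module is installed in compiled form; this text tells all that it offers.
- The arm moves only by the tool arm_command, never from a script. Its argument "rows" is a list of rows, each a list of 2 entries, a list of its own where there are three numbers: the shift along the tool's x, y, z normalised to -1 to 1, where 1 is 0.25 m, then the turn about the tool's z normalised to -1 to 1, where 1 is pi rad. A call has exactly 5 rows; each row shifts and turns the commanded pose from where the row before left it, along the tool's axes as they then stand; what a row does not reach is not made up. A row lasts 1/10 s, in which the tool goes at most 50 mm and 8.59 degrees, less where a joint would pass 70% of its speed; a pose out of reach is approached as far as the arm can. A call with a number of a shift or a turn outside -1 to 1 is refused whole. A call with a gripper value outside its range is refused whole. "claw" is the opening, from 0 (shut) to 1 (fully open), set as the call begins (left out, the last holds). The fingers move at their own pace and stop on an object; the grip force is fixed at half the most. Time passes only in rows, so rows that do not move let the fingers close, or fill a call up. It gives the time, the measured TCP pose, the force, the opening and the grip force at its end, in the units of the state.
- state(): the state, without advancing time (a new reading comes with each control period).
- viewer.read_camera(name): name is "side" or "top"; returns (picture, depth): 420x560x3 uint8, red, green, blue; 420x560 float32, mm along the optical axis (not along the pixel's ray), 0 where there is no reading.
- viewer.get_calibration(name): a dict with "camera_matrix" (3x3 intrinsics, pixels), "world_to_cam" (4x4, takes a point from world to camera coordinates). Camera axes: x right, y up, looking along -z (the intrinsics and any distortion apply to the point x, -y, -z); pixel columns grow to the right and rows downward; lengths in mm; the calibration is good to about 2 mm. A picture is of the moment at which its call begins. get_calibration takes no time and is no camera call.
- env.job_done(): hands the job in; it is judged then, once.
Trained networks look in the newest picture that a camera, given by its name, has taken for a name from the list of things; names that differ only in an ending like _2 or _b are one class to them, and where a whole thing is asked for, a point or a joint stands for the part that bears it (a point fixed in the world has none). Each returns a list of dicts, best first, with "confidence" (0 to 1); they miss things now and then, are a little off and sometimes report something else, mostly with a low value. They report only what shows in the picture. A call takes as long as a camera call. They do not tell look-alikes from the thing itself.
- models.search_frame(camera, label): "position" ([x, y, z] in mm, in world coordinates, good to about 4 mm: the middle of the surface that is visible of it).
- models.mark_of(camera, label): "position" ([x, y, z] in mm, in world coordinates, good to about 4 mm: a listed point, or the origin of a listed thing).
The state is a dict: "t": time; "joints": joint angles; "qvel": joint speeds; "tau": joint torques, N m; "eef_pos": TCP position; "tcp_rot": TCP orientation; "ft_force": force on the tool from outside, world axes, zero at the start; "moment": the same for the moment, N m; "opening": opening from 0.0 (shut) to 1.0 (fully open); "grip_force": force on a finger pad.
Only numpy, scipy, OpenCV 4.12 (cv2) and the standard library are available. Lean on these libraries where they do the work, as an engineer would, in place of code of your own. Each camera call takes 0.05 s, during which the arm holds its last target. There are 200 camera calls.

## Working session

There is one attempt and no reset: what is moved stays moved. The work goes in short steps, Python scripts to look and compute and a tool call to move; the robot and the scene stay as the last step left them, time stands still between calls to the robot, and variables do not carry over. Pictures are saved under pics/ and viewed, at most 14 in all, crops included, and the job is handed in when it is done.

Besides the shell and the picture viewer there is one more tool, called after "Request:" as name(argument=value, ...), one argument or row to a line, values as JSON. arm_command: Moves the arm, as the interface text tells. Scaled input: -1 to 1 covers 0.25 m each way for a shift and pi rad each way for a turn. Its arguments: {"type":"object","properties":{"rows":{"type":"array","items":{"type":"array"}},"claw":{"type":"number"}},"required":["rows"]}

```bash
mkdir -p pics; ls
python3 - <<'E'
from cell import state, viewer, env, models
import cv2,numpy as np
for n in("top","side"):
    p,d=viewer.read_camera(n); cv2.imwrite(f"pics/{n}0.png",p[:,:,::-1]); np.savez(f"{n}0.npz",p=p,d=d)
    c=viewer.get_calibration(n); print(n,c["camera_matrix"].round(1).tolist(),np.linalg.inv(c["world_to_cam"]).round(3).tolist(),c.keys())
print({k:np.round(v,3).tolist() for k,v in state().items()})
E
```

```text
pics
top [[495.2, 0.0, 278.9], [0.0, 495.2, 206.7], [0.0, 0.0, 1.0]] [[0.027, 0.988, -0.15, 367.376], [-1.0, 0.027, -0.007, 62.56], [-0.003, 0.15, 0.989, 1315.159], [0.0, 0.0, 0.0, 1.0]] dict_keys(['camera_matrix', 'world_to_cam'])
side [[497.3, 0.0, 276.8], [0.0, 497.3, 196.2], [0.0, 0.0, 1.0]] [[-0.987, 0.125, -0.1, 435.637], [-0.16, -0.756, 0.634, 942.817], [0.003, 0.642, 0.767, 1090.194], [0.0, 0.0, 0.0, 1.0]] dict_keys(['camera_matrix', 'world_to_cam'])
{'t': 0.1, 'joints': [-1.404, 0.491, 1.559, 0.0, 1.092, -0.106], 'qvel': [-0.001, -0.002, -0.002, -0.001, -0.001, -0.001], 'tau': [0.002, -61.362, -25.861, 0.069, 0.047, -0.0], 'eef_pos': [168.367, -601.697, 214.138], 'tcp_rot': [-3.141, -0.0, 0.273], 'ft_force': [0.63, 0.138, 0.527], 'moment': [-0.015, 0.006, 0.008], 'grip_force': 0.0, 'opening': 1.002}
```

View pics/top0.png

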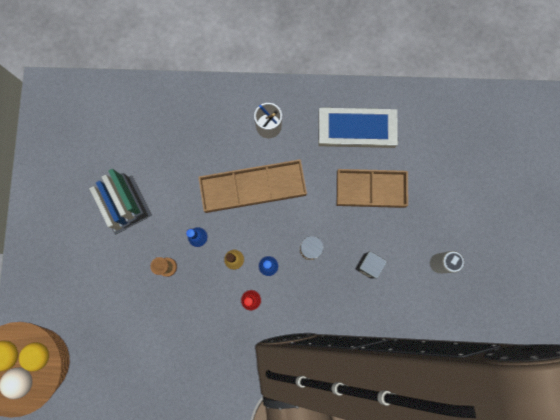

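View pics/side0.png

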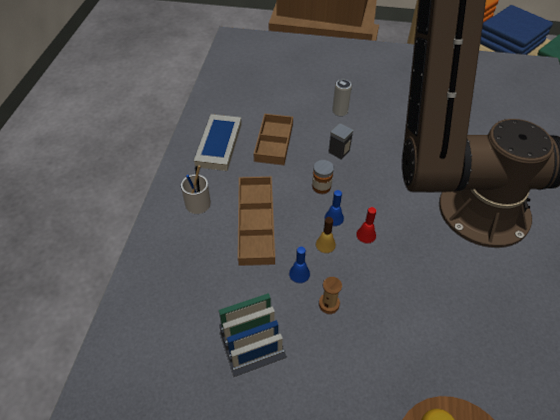

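The top view shows box_three at (253,187), box_two (372,188), the jar (312,248), tin (372,265), can (453,262) and lighthouse (164,267). There are four bell shapes: brass with dark handle (233,260), blue (197,237), blue (268,266) and red (251,300). The brass one with the wooden handle is the one described. I'll check it in one crop while measuring.

```bash
cat > h.py <<'E'
from cell import state, viewer, env, models
import cv2,numpy as np
def cloud(n,p,d):
    c=viewer.get_calibration(n);K=c["camera_matrix"];T=np.linalg.inv(c["world_to_cam"])
    v,u=np.mgrid[:d.shape[0],:d.shape[1]]
    P=np.stack([(u-K[0,2])*d/K[0,0],-(v-K[1,2])*d/K[1,1],-d],-1)
    W=P@T[:3,:3].T+T[:3,3]; W[d<=0]=np.nan
    return W
def shot(n):
    p,d=viewer.read_camera(n); return p,cloud(n,p,d)
def near(W,xy,r,z0,z1):
    m=(np.hypot(W[...,0]-xy[0],W[...,1]-xy[1])<r)&(W[...,2]>z0)&(W[...,2]<z1)
    return W[m]
E
python3 - <<'E'
from h import *
C={}
for n in("top","side"):
    f=np.load(n+"0.npz"); C[n]=cloud(n,f["p"],f["d"]); p=f["p"]
    if n=="side": cv2.imwrite("pics/crop.png",cv2.resize(p[120:330,240:420,::-1],None,fx=2.8,fy=2.8,interpolation=cv2.INTER_CUBIC))
pix=dict(jar=(312,248),bell=(233,260),house=(164,267),can=(453,262),tin=(372,265),blue1=(197,237),blue2=(268,266),red=(251,300),cards=(118,200),pen=(268,116))
H=dict(jar=(76,95),bell=(88,120),house=(100,124),can=(105,125),tin=(80,100),blue1=(88,120),blue2=(88,120),red=(88,120),cards=(30,150),pen=(30,150))
for k,(u,v) in pix.items():
    g=C["top"][v,u]
    for n in C:
        q=near(C[n],g,75 if k=="cards" else 45,*H[k])
        if len(q)<4: print(k,n,g,len(q));continue
        (c,r)=cv2.minEnclosingCircle(q[:,:2].astype(np.float32)); R=cv2.minAreaRect(q[:,:2].astype(np.float32))
        print(k,n,len(q),"circ",np.round(c,1),round(r,1),"z",np.percentile(q[:,2],[5,50,95]).round(1),"rect",np.round(R[0],1),np.round(R[1],1),round(R[2],1))
for k,(u,v) in dict(b3=(253,187),b2=(372,188)).items():
    g=C["top"][v,u]
    for n in C:
        for z0,z1 in((27,42),(12,42)):
            q=near(C[n],g,165 if k=="b3" else 108,z0,z1)
            q=q[abs(q[:,0]-g[0])<80]
            R=cv2.minAreaRect(q[:,:2].astype(np.float32)); print(k,n,z0,len(q),np.round(R[0],1),np.round(R[1],1),round(R[2],2))
for l in("jar","bell","lighthouse","can","tin","box_three","box_two"):
    print(l,[(np.round(a["position"],0).tolist(),round(a["confidence"],2)) for a in models.mark_of("top",l)[:3]])
E
```

```text
jar top 399 circ [455.6 -11.2] 27.9 z [81.4 85.8 89.8] rect [455.2 -11.9] [54.1 54.4] 46.7
jar side 277 circ [457.2 -11.9] 30.6 z [78.2 86.2 89.5] rect [458.2 -10.8] [56.  54.2] 40.1
bell top 71 circ [424.2 188.6] 10.8 z [ 95.6 110.6 114.4] rect [424.  188.6] [19.5 21. ] 1.1
bell side 92 circ [426.3 187.9] 12.0 z [ 90.3 107.8 113. ] rect [426.  188.3] [21.3 21.5] 46.3
house top 163 circ [399.2 361. ] 21.3 z [100.5 109.7 116. ] rect [399.2 361.7] [39.2 40.2] 11.5
house side 159 circ [400.5 361.4] 21.5 z [100.5 109.3 114.9] rect [401.2 362.5] [35.  41.9] 77.5
can top 377 circ [ 428.6 -350.7] 26.4 z [108.6 116.  119.8] rect [ 427.9 -349.5] [51.2 49.1] 4.9
can side 168 circ [ 431.2 -352.1] 28.9 z [107.6 115.8 120.6] rect [ 429.  -350.3] [56.6 49.9] 62.9
tin top 424 circ [ 417.3 -162. ] 33.4 z [86.  90.9 95. ] rect [ 416.8 -162.7] [50.1 50.3] 60.3
tin side 243 circ [ 420.2 -162.7] 34.9 z [83.4 90.6 94.5] rect [ 419.3 -162.8] [54.9 50.6] 62.6
blue1 top 73 circ [480.4 287.1] 10.5 z [ 94.  109.6 114.6] rect [480.4 286.6] [19.3 19.1] 18.7
blue1 side 95 circ [481.7 287.8] 11.4 z [ 91.5 108.2 1
[... 848 characters left out ...]
.57
b3 top 12 962 [618.4 145.2] [ 96.4 274. ] 11.57
b3 side 27 642 [620.5 142.6] [ 94.1 281.9] 11.46
b3 side 12 1097 [620.4 142.9] [ 94.1 282.6] 11.46
b2 top 27 494 [ 621.3 -171.4] [185.6  95.6] 89.82
b2 top 12 739 [ 621.3 -171.4] [185.6  95.6] 89.82
b2 side 27 392 [ 623.7 -171.4] [ 95.3 191.7] 0.04
b2 side 12 738 [ 623.6 -172.5] [ 95.6 195.1] 0.06
jar [([461.0, -13.0, -3.0], 0.93)]
bell [([427.0, 189.0, 1.0], 0.7), ([482.0, 287.0, -1.0], 0.66), ([410.0, 97.0, 4.0], 0.58)]
lighthouse [([400.0, 358.0, -1.0], 0.94), ([419.0, -165.0, 3.0], 0.74)]
can [([431.0, -356.0, -3.0], 0.95)]
tin [([417.0, -165.0, 6.0], 0.68)]
box_three [([623.0, 143.0, 4.0], 0.95)]
box_two [([622.0, -172.0, -2.0], 0.59)]
```

View pics/crop.png

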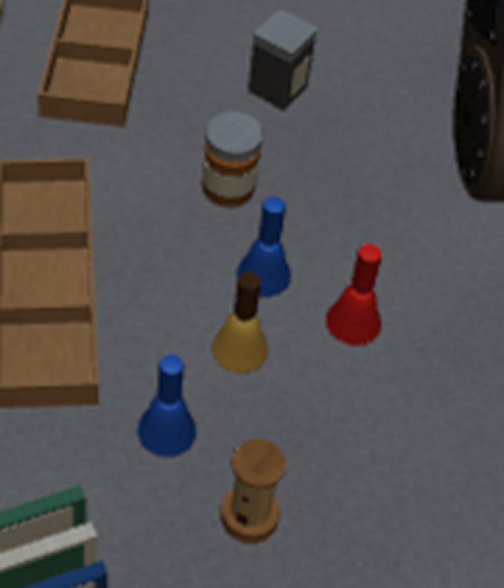

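The crop confirms the brass bell with the dark wooden handle at crop (241,320), between the two blue look-alikes at (270,245) and (168,405) and left of the red one (355,295). Its world position is (425,188), 110 mm tall. I'll turn the tool to yaw 0 first.

Request:
arm_command(
  rows=[
    [[0,0,0],0.0435],
    [[0,0,0],0.0435],
    [[0.1,-0.16,0],0],
    [[0.1,-0.16,0],0],
    [[0.1,-0.16,0],0],
  ],
  claw=1,
)

```text
t: 0.95
eef_pos: [243.9, -480.5, 214.5]
tcp_rot: [-3.142, -0.0, -0.001]
ft_force: [1.0, -0.6, -0.8]
opening: 1.001
grip_force: 0.0
```

Request:
arm_command(
  rows=[
    [[0.077,-0.1707,0],0],
    [[0.077,-0.1707,0],0],
    [[0.077,-0.1707,0],0],
    [[0.077,-0.1707,0],0],
    [[0.077,-0.1707,0],0],
  ],
)

```text
t: 1.45
eef_pos: [340.2, -266.9, 214.8]
tcp_rot: [3.141, -0.0, -0.001]
ft_force: [0.1, -0.5, 0.3]
opening: 0.999
grip_force: 0.0
```

Request:
arm_command(
  rows=[
    [[0.077,-0.1707,0],0],
    [[0.077,-0.1707,0],0],
    [[0.077,-0.1707,0],0],
    [[0.077,-0.1707,0],0],
    [[0.077,-0.1707,0],0],
  ],
)

```text
t: 1.95
eef_pos: [436.7, -53.4, 214.9]
tcp_rot: [3.141, -0.001, -0.001]
ft_force: [1.9, 0.6, -0.0]
opening: 1.004
grip_force: 0.0
```

Request:
arm_command(
  rows=[
    [[0.077,-0.1707,0],0],
    [[0,0,0.12],0],
    [[0,0,0.12],0],
    [[0,0,0.12],0],
    [[0,0,0],0],
  ],
)

```text
t: 2.45
eef_pos: [454.0, -12.3, 122.2]
tcp_rot: [-3.141, 0.005, -0.0]
ft_force: [-0.0, -0.4, -0.1]
opening: 0.999
grip_force: 0.0
```

Request:
arm_command(
  rows=[
    [[0.004,0,0.12],0],
    [[0,0,0.12],0],
    [[0,0,0.09],0],
    [[0,0,0],0],
    [[0,0,0],0],
  ],
)

```text
t: 2.95
eef_pos: [457.1, -12.8, 43.2]
tcp_rot: [3.141, -0.001, -0.001]
ft_force: [0.1, -0.1, -0.4]
opening: 1.001
grip_force: 0.0
```

Request:
arm_command(
  rows=[
    [[0,0,0],0],
    [[0,0,0],0],
    [[0,0,0],0],
    [[0,0,0],0],
    [[0,0,0],0],
  ],
  claw=0,
)

```text
t: 3.45
eef_pos: [456.6, -12.7, 42.4]
tcp_rot: [3.141, -0.0, -0.0]
ft_force: [-0.0, 0.4, 0.1]
opening: 0.637
grip_force: 0.0
```

Request:
arm_command(
  rows=[
    [[0,0,0],0],
    [[0,0,0],0],
    [[0,0,0],0],
    [[0,0,0],0],
    [[0,0,0],0],
  ],
)

```text
t: 3.95
eef_pos: [456.5, -12.7, 42.2]
tcp_rot: [3.141, -0.0, -0.001]
ft_force: [-0.2, -0.7, 5.8]
opening: 0.582
grip_force: 30.0
```

Request:
arm_command(
  rows=[
    [[0,0,-0.04],0],
    [[0,0,-0.1],0],
    [[0,0,-0.16],0],
    [[0,0,-0.18],0],
    [[0,0,-0.1],0],
  ],
)

```text
t: 4.45
eef_pos: [456.7, -12.6, 190.5]
tcp_rot: [3.141, -0.003, -0.0]
ft_force: [0.4, 0.4, -2.6]
opening: 0.579
grip_force: 30.0
```

Request:
arm_command(
  rows=[
    [[0.08,-0.08,0],0],
    [[0.13,-0.13,0],0],
    [[0.15,-0.14,0],0],
    [[0.15,-0.14,0],0],
    [[0.1,-0.1,0],0],
  ],
)

```text
t: 4.95
eef_pos: [608.5, 135.2, 187.3]
tcp_rot: [-3.141, -0.0, 0.0]
ft_force: [0.3, -0.6, -2.0]
opening: 0.578
grip_force: 30.0
```

Request:
arm_command(
  rows=[
    [[0.04,-0.036,0.08],0],
    [[0,0,0.12],0],
    [[0,0,0.12],0],
    [[0,0,0.08],0],
    [[0,0,0],0],
  ],
)

```text
t: 5.45
eef_pos: [615.5, 141.9, 84.6]
tcp_rot: [3.141, 0.005, -0.001]
ft_force: [-0.4, -0.4, -2.5]
opening: 0.583
grip_force: 30.0
```

Request:
arm_command(
  rows=[
    [[0,0,0],0],
    [[0,0,0.06],0],
    [[0,0,0.05],0],
    [[0,0,0.02],0],
    [[0,0,0],0],
  ],
)

```text
t: 5.95
eef_pos: [616.7, 141.9, 53.6]
tcp_rot: [3.141, 0.002, -0.001]
ft_force: [0.1, -0.7, -1.3]
opening: 0.582
grip_force: 30.0
```

Request:
arm_command(
  rows=[
    [[0.01,-0.008,0],0],
    [[0,0,0.016],0],
    [[0,0,0.008],0],
    [[0,0,0],0],
    [[0,0,0],0],
  ],
)

```text
t: 6.45
eef_pos: [619.6, 144.0, 48.6]
tcp_rot: [3.141, 0.0, -0.0]
ft_force: [0.3, -0.0, -0.8]
opening: 0.58
grip_force: 30.0
```

Request:
arm_command(
  rows=[
    [[0,0,0.004],0],
    [[0,0,0.003],0],
    [[0,0,0],0],
    [[0,0,0],0],
    [[0,0,0],0],
  ],
)

```text
t: 6.95
eef_pos: [619.7, 144.0, 46.9]
tcp_rot: [3.141, -0.0, -0.0]
ft_force: [0.3, -0.0, -2.5]
opening: 0.583
grip_force: 30.0
```

Request:
arm_command(
  rows=[
    [[0,0,0.003],0],
    [[0,0,0],0],
    [[0,0,0],0],
    [[0,0,0],0],
    [[0,0,0],0],
  ],
)

```text
t: 7.45
eef_pos: [619.8, 144.0, 46.3]
tcp_rot: [3.142, -0.0, -0.001]
ft_force: [-0.8, -0.5, 2.5]
opening: 0.581
grip_force: 30.0
```

Request:
arm_command(
  rows=[
    [[0,0,0],0],
    [[0,0,0],0],
    [[0,0,0],0],
    [[0,0,0],0],
    [[0,0,0],0],
  ],
  claw=0.75,
)

```text
t: 7.95
eef_pos: [619.7, 144.0, 46.1]
tcp_rot: [3.142, -0.0, -0.001]
ft_force: [0.6, -0.2, -0.3]
opening: 0.75
grip_force: 0.0
```

Request:
arm_command(
  rows=[
    [[0,0,-0.04],0],
    [[0,0,-0.15],0],
    [[0,0,-0.18],0],
    [[0,0,-0.18],0],
    [[0,0,-0.07],0],
  ],
)

```text
t: 8.45
eef_pos: [620.8, 144.2, 206.6]
tcp_rot: [-3.141, -0.006, -0.0]
ft_force: [0.8, -0.5, -0.7]
opening: 0.751
grip_force: 0.0
```

Request:
arm_command(
  rows=[
    [[-0.15,-0.035,0],0],
    [[-0.17,-0.037,0],0],
    [[-0.18,-0.04,0],0],
    [[-0.17,-0.037,0],0],
    [[-0.11,-0.028,0],0],
  ],
  claw=0.6,
)

```text
t: 8.95
eef_pos: [421.9, 188.6, 201.9]
tcp_rot: [-3.142, -0.0, -0.0]
ft_force: [0.6, 0.8, 0.6]
opening: 0.603
grip_force: 0.0
```

Request:
arm_command(
  rows=[
    [[0,0,0],0],
    [[0,0,0],0],
    [[0,0,0.06],0],
    [[0,0,0.06],0],
    [[0,0,0],0],
  ],
)

```text
t: 9.45
eef_pos: [425.2, 187.9, 169.9]
tcp_rot: [3.141, 0.002, -0.001]
ft_force: [0.6, -0.4, 0.4]
opening: 0.6
grip_force: 0.0
```

Request:
arm_command(
  rows=[
    [[0,0,0.12],0],
    [[0,0,0.14],0],
    [[0,0,0.1],0],
    [[0,0,0.05],0],
    [[0,0,0],0],
  ],
)

```text
t: 9.95
eef_pos: [425.1, 188.0, 67.6]
tcp_rot: [3.141, 0.002, -0.001]
ft_force: [-0.1, 0.6, 0.5]
opening: 0.599
grip_force: 0.0
```

Request:
arm_command(
  rows=[
    [[0,0,0],0],
    [[0,0,0],0],
    [[0,0,0],0],
    [[0,0,0],0],
    [[0,0,0],0],
  ],
  claw=0,
)

```text
t: 10.45
eef_pos: [424.8, 188.4, 69.0]
tcp_rot: [-3.142, -0.001, -0.0]
ft_force: [0.4, -1.5, -1.1]
opening: 0.236
grip_force: 7.3
```

Request:
arm_command(
  rows=[
    [[0,0,0],0],
    [[0,0,0],0],
    [[0,0,0],0],
    [[0,0,0],0],
    [[0,0,0],0],
  ],
)

```text
t: 10.95
eef_pos: [424.7, 188.4, 68.7]
tcp_rot: [3.142, -0.0, -0.001]
ft_force: [-0.8, -0.2, 1.7]
opening: 0.227
grip_force: 30.0
```

Request:
arm_command(
  rows=[
    [[0,0,-0.04],0],
    [[0,0,-0.12],0],
    [[0,0,-0.16],0],
    [[0,0,-0.15],0],
    [[0,0,-0.07],0],
  ],
)

```text
t: 11.45
eef_pos: [425.2, 188.5, 207.1]
tcp_rot: [-3.141, -0.004, -0.0]
ft_force: [0.6, -0.5, -2.2]
opening: 0.23
grip_force: 30.0
```

Request:
arm_command(
  rows=[
    [[0.1,0.062,0],0],
    [[0.145,0.09,0],0],
    [[0.155,0.097,0],0],
    [[0.155,0.097,0],0],
    [[0.145,0.09,0],0],
  ],
)

```text
t: 11.95
eef_pos: [600.9, 77.9, 204.1]
tcp_rot: [3.141, 0.0, -0.001]
ft_force: [-0.3, 0.6, -1.9]
opening: 0.228
grip_force: 30.0
```

Request:
arm_command(
  rows=[
    [[0.1,0.062,0],0],
    [[0.051,0.032,0],0],
    [[0,0,0.06],0],
    [[0,0,0.06],0],
    [[0,0,0],0],
  ],
)

```text
t: 12.45
eef_pos: [636.3, 55.6, 172.1]
tcp_rot: [3.142, 0.004, -0.001]
ft_force: [-0.5, -0.3, -0.7]
opening: 0.227
grip_force: 30.0
```

Request:
arm_command(
  rows=[
    [[0,0,0.1],0],
    [[0,0,0.13],0],
    [[0,0,0.1],0],
    [[0,0,0.05],0],
    [[0,0,0],0],
  ],
)

```text
t: 12.95
eef_pos: [636.9, 55.8, 77.9]
tcp_rot: [3.142, 0.002, -0.0]
ft_force: [0.0, 0.9, -1.9]
opening: 0.227
grip_force: 30.0
```

Request:
arm_command(
  rows=[
    [[0,0,0],0],
    [[0,0,0],0],
    [[0,0,0],0],
    [[0,0,0],0],
    [[0,0,0],0],
  ],
)

```text
t: 13.45
eef_pos: [637.5, 55.8, 79.0]
tcp_rot: [3.142, -0.001, -0.001]
ft_force: [0.9, -0.7, -1.1]
opening: 0.225
grip_force: 30.0
```

Request:
arm_command(
  rows=[
    [[0,0,0.012],0],
    [[0,0,0.008],0],
    [[0,0,0.004],0],
    [[0,0,0],0],
    [[0,0,0],0],
  ],
)

```text
t: 13.95
eef_pos: [637.4, 55.8, 72.7]
tcp_rot: [3.141, -0.0, -0.001]
ft_force: [-1.3, 1.0, 3.0]
opening: 0.23
grip_force: 30.0
```

Request:
arm_command(
  rows=[
    [[0,0,0],0],
    [[0,0,0],0],
    [[0,0,0],0],
    [[0,0,0],0],
    [[0,0,0],0],
  ],
)

```text
t: 14.45
eef_pos: [637.4, 55.8, 72.7]
tcp_rot: [3.142, -0.0, -0.001]
ft_force: [-0.8, 0.3, 4.2]
opening: 0.231
grip_force: 30.0
```

Request:
arm_command(
  rows=[
    [[0,0,0],0],
    [[0,0,0],0],
    [[0,0,0],0],
    [[0,0,0],0],
    [[0,0,-0.02],0],
  ],
  claw=0.5,
)

```text
t: 14.95
eef_pos: [637.0, 55.7, 77.1]
tcp_rot: [3.142, 0.001, -0.001]
ft_force: [-0.5, -0.1, -0.8]
opening: 0.497
grip_force: 0.0
```

Request:
arm_command(
  rows=[
    [[0,0,-0.06],0],
    [[0,0,-0.12],0],
    [[0,0,-0.14],0],
    [[0,0,-0.14],0],
    [[0,0,-0.05],0],
  ],
)

```text
t: 15.45
eef_pos: [638.4, 55.8, 210.1]
tcp_rot: [3.141, -0.006, -0.0]
ft_force: [0.1, -0.2, 0.3]
opening: 0.499
grip_force: 0.0
```

Request:
arm_command(
  rows=[
    [[-0.1,-0.13,0],0],
    [[-0.11,-0.142,0],0],
    [[-0.11,-0.142,0],0],
    [[-0.11,-0.142,0],0],
    [[-0.11,-0.142,0],0],
  ],
  claw=0.7,
)

```text
t: 15.95
eef_pos: [501.0, 231.4, 205.5]
tcp_rot: [3.142, -0.0, -0.001]
ft_force: [1.1, 1.0, 0.0]
opening: 0.696
grip_force: 0.0
```

Request:
arm_command(
  rows=[
    [[-0.11,-0.142,0],0],
    [[-0.11,-0.142,0],0],
    [[-0.11,-0.142,0],0],
    [[-0.08,-0.099,0],0],
    [[0,0,0],0],
  ],
)

```text
t: 16.45
eef_pos: [397.6, 363.9, 205.5]
tcp_rot: [-3.141, 0.0, 0.003]
ft_force: [0.4, -1.5, 0.2]
opening: 0.698
grip_force: 0.0
```

Request:
arm_command(
  rows=[
    [[0,0,0],0],
    [[0,0,0],0],
    [[0,0,0.06],0],
    [[0,0,0.09],0],
    [[0,0,0],0],
  ],
)

```text
t: 16.95
eef_pos: [400.0, 360.0, 165.6]
tcp_rot: [3.139, 0.003, -0.002]
ft_force: [-0.4, 0.2, -0.1]
opening: 0.702
grip_force: 0.0
```

Request:
arm_command(
  rows=[
    [[0,-0.004,0.1],0],
    [[0,0,0.14],0],
    [[0,0,0.14],0],
    [[0,0,0.1],0],
    [[0,0,0],0],
  ],
)

```text
t: 17.45
eef_pos: [399.8, 361.5, 45.7]
tcp_rot: [3.139, 0.004, -0.002]
ft_force: [0.1, 0.5, 1.2]
opening: 0.7
grip_force: 0.0
```

Request:
arm_command(
  rows=[
    [[0,0,0],0],
    [[0,0,0],0],
    [[0,0,0],0],
    [[0,0,0],0],
    [[0,0,0],0],
  ],
  claw=0,
)

```text
t: 17.95
eef_pos: [400.6, 362.9, 48.8]
tcp_rot: [-3.141, -0.002, -0.0]
ft_force: [-0.5, -1.8, 6.9]
opening: 0.453
grip_force: 30.0
```

Request:
arm_command(
  rows=[
    [[0,0,0],0],
    [[0,0,0],0],
    [[0,0,0],0],
    [[0,0,0],0],
    [[0,0,0],0],
  ],
)

```text
t: 18.45
eef_pos: [400.6, 362.9, 48.7]
tcp_rot: [-3.141, -0.002, -0.0]
ft_force: [-0.5, -2.0, 8.1]
opening: 0.448
grip_force: 30.0
```

Run:
```python
from h import *
p,W=shot("side"); cv2.imwrite("pics/s1.png",cv2.resize(p[100:350,200:450,::-1],None,fx=2.4,fy=2.4,interpolation=cv2.INTER_CUBIC))
```

```text
(no output)
```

View pics/s1.png

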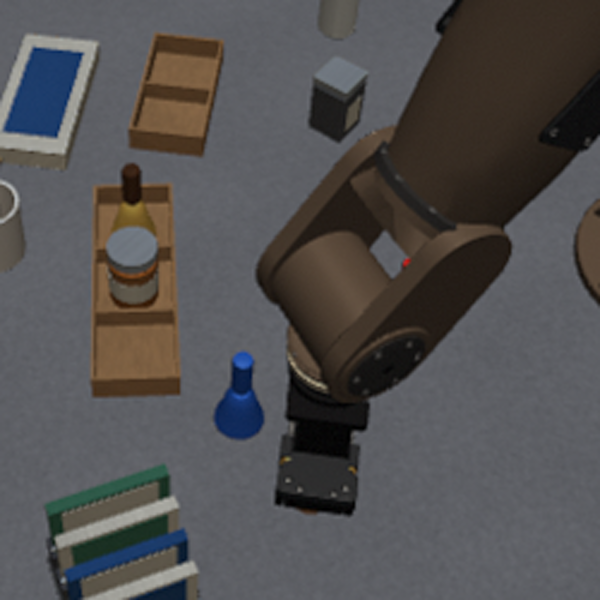

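Jar (132,265 in the crop) and bell (132,195) stand upright in box_three. The opening of 42.7 mm says the fingers hold the lighthouse's 44 mm gallery instead of the 34 mm tower, so I'll open and regrip a little lower.

Request:
arm_command(
  rows=[
    [[0,0,0],0],
    [[0,0,0],0],
    [[0,0,0.014],0],
    [[0,0,0.012],0],
    [[0,0,0],0],
  ],
  claw=0.65,
)

```text
t: 19.0
eef_pos: [399.8, 362.5, 40.5]
tcp_rot: [3.141, 0.001, -0.0]
ft_force: [-0.2, 0.5, 0.2]
opening: 0.648
grip_force: 0.0
```

Request:
arm_command(
  rows=[
    [[0,0,0],0],
    [[0,0,0],0],
    [[0,0,0],0],
    [[0,0,0],0],
    [[0,0,0],0],
  ],
  claw=0,
)

```text
t: 19.5
eef_pos: [400.0, 362.7, 41.1]
tcp_rot: [-3.142, -0.0, -0.0]
ft_force: [0.3, 0.5, 0.1]
opening: 0.447
grip_force: 30.0
```

Request:
arm_command(
  rows=[
    [[0,0,0],0],
    [[0,0,0],0],
    [[0,0,0],0],
    [[0,0,0],0],
    [[0,0,0],0],
  ],
)

```text
t: 20.0
eef_pos: [400.0, 362.6, 41.1]
tcp_rot: [3.142, -0.0, -0.001]
ft_force: [-0.3, -0.3, -0.1]
opening: 0.443
grip_force: 30.0
```

Request:
arm_command(
  rows=[
    [[0,0,-0.01],0],
    [[0,0,-0.03],0],
    [[0,0,-0.06],0],
    [[0,0,-0.06],0],
    [[0,0,-0.02],0],
  ],
)

```text
t: 20.5
eef_pos: [400.4, 362.9, 87.7]
tcp_rot: [-3.141, -0.002, -0.0]
ft_force: [0.3, 0.3, -2.1]
opening: 0.443
grip_force: 30.0
```

Run:
```python
from h import *
p,W=shot("side"); cv2.imwrite("pics/s2.png",cv2.resize(p[200:350,250:430,::-1],None,fx=3.3,fy=3.3,interpolation=cv2.INTER_CUBIC)); print(state()["opening"],state()["ft_force"])
```

```text
0.44570302590780103 [ 1.26814079 -0.16455316 -0.07053659]
```

View pics/s2.png

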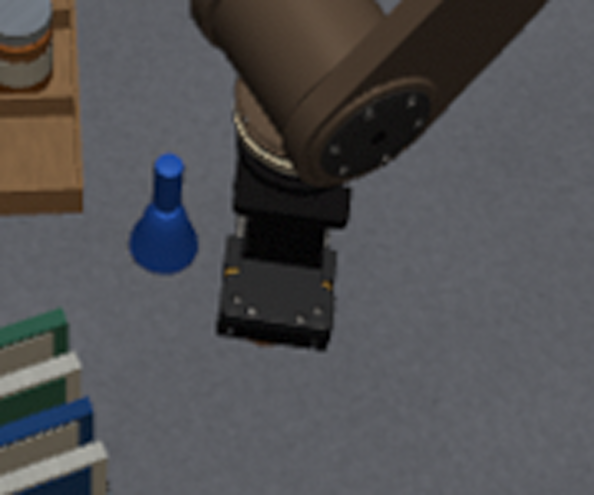

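Request:
arm_command(
  rows=[
    [[0,0,-0.1],0],
    [[0,0,-0.16],0],
    [[0,0,-0.14],0],
    [[0,0,0],-0.0455],
    [[0,0,0],-0.0455],
  ],
)

```text
t: 21.05
eef_pos: [400.1, 362.7, 186.8]
tcp_rot: [-3.141, -0.001, 0.291]
ft_force: [-0.7, -0.3, -2.1]
opening: 0.446
grip_force: 30.0
```

Request:
arm_command(
  rows=[
    [[0,0,0],-0.0455],
    [[0,0,0],-0.0455],
    [[0,0,0],-0.0455],
    [[0,0,0],-0.0455],
    [[0,0,0],-0.0455],
  ],
)

```text
t: 21.55
eef_pos: [399.8, 362.5, 185.6]
tcp_rot: [-3.141, 0.001, 1.006]
ft_force: [-0.7, -0.5, -1.0]
opening: 0.442
grip_force: 30.0
```

Request:
arm_command(
  rows=[
    [[0,0,0],-0.0455],
    [[0,0,0],-0.0455],
    [[0,0,0],-0.0455],
    [[0,0,0],-0.045],
    [[0,0,0],0],
  ],
)

```text
t: 22.05
eef_pos: [399.8, 362.5, 185.6]
tcp_rot: [-3.141, 0.001, 1.572]
ft_force: [0.2, 0.1, -1.4]
opening: 0.444
grip_force: 30.0
```

Run:
```python
from h import *
p,W=shot("side"); cv2.imwrite("pics/s3.png",cv2.resize(p[170:350,240:440,::-1],None,fx=3,fy=3,interpolation=cv2.INTER_CUBIC)); print(state()["eef_pos"],state()["tcp_rot"])
```

```text
[399.86477615 362.53002171 185.69631082] [-3.14107578e+00  4.57796005e-04  1.56719421e+00]
```

View pics/s3.png

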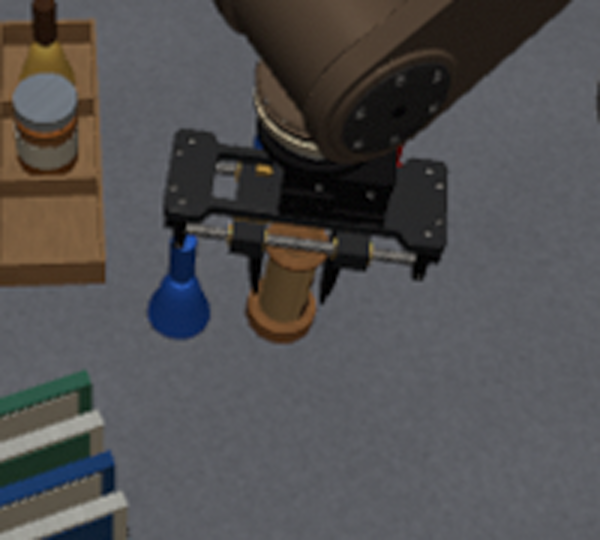

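The lighthouse hangs between the fingers: gallery at crop (297,248), foot at (282,318), perhaps leaning slightly. I'll measure its axis in the depth data.

Run:
```python
from h import *
for n in("side","top"):
    p,W=shot(n); hsv=cv2.cvtColor(p,cv2.COLOR_RGB2HSV)
    m=(np.hypot(W[...,0]-400,W[...,1]-362)<60)&(W[...,2]>130)&(hsv[...,1]>90)&(hsv[...,2]>50)&(hsv[...,0]<25)
    q=W[m]; print(n,len(q))
    for z in range(132,270,8):
        s=q[(q[:,2]>=z)&(q[:,2]<z+8)]
        if len(s)>3: print(z,len(s),"x",s[:,0].min().round(1),s[:,0].max().round(1),"mid",((s[:,0].min()+s[:,0].max())/2).round(1),"ymax",s[:,1].max().round(1))
```

```text
side 2176
148 12 x 383.3 415.4 mid 399.3 ymax 389.4
156 89 x 378.8 426.0 mid 402.4 ymax 390.3
164 97 x 380.1 425.2 mid 402.6 ymax 388.9
172 35 x 384.4 419.2 mid 401.8 ymax 382.6
180 33 x 386.9 417.5 mid 402.2 ymax 382.0
188 32 x 385.8 423.7 mid 404.8 ymax 381.9
196 34 x 386.9 416.5 mid 401.7 ymax 382.3
204 31 x 385.7 416.8 mid 401.3 ymax 382.0
212 35 x 384.4 416.0 mid 400.2 ymax 382.6
220 33 x 385.0 414.1 mid 399.6 ymax 381.8
228 11 x 378.3 414.4 mid 396.3 ymax 381.6
236 71 x 378.2 417.8 mid 398.0 ymax 386.8
244 53 x 382.2 419.9 mid 401.0 ymax 385.4
252 42 x 384.9 413.7 mid 399.3 ymax 379.4
260 13 x 393.9 405.2 mid 399.6 ymax 370.7
top 120
156 32 x 384.8 423.8 mid 404.3 ymax 356.2
164 56 x 387.0 423.3 mid 405.2 ymax 363.2
172 7 x 393.5 407.2 mid 400.4 ymax 351.1
180 11 x 400.2 422.6 mid 411.4 ymax 358.0
188 8 x 399.8 420.0 mid 409.9 ymax 357.9
```

Request:
arm_command(
  rows=[
    [[-0.06,0.092,0],0],
    [[-0.1,0.152,0],0],
    [[-0.105,0.16,0],0],
    [[-0.105,0.16,0],0],
    [[-0.09,0.136,0],0],
  ],
)

```text
t: 22.7
eef_pos: [576.7, 246.0, 185.9]
tcp_rot: [3.141, 0.0, 1.567]
ft_force: [0.1, 0.4, -0.4]
opening: 0.442
grip_force: 30.0
```

Request:
arm_command(
  rows=[
    [[-0.066,0.1,0],0],
    [[0,0,0],0],
    [[0,0,0.06],0],
    [[0,0,0.1],0],
    [[0,0,0.06],0],
  ],
)

```text
t: 23.2
eef_pos: [598.8, 231.3, 129.5]
tcp_rot: [-3.14, 0.0, 1.568]
ft_force: [0.1, 0.1, -1.2]
opening: 0.444
grip_force: 30.0
```

Request:
arm_command(
  rows=[
    [[0,0,0],0],
    [[0,0,0.08],0],
    [[0,0,0.1],0],
    [[0,0,0.06],0],
    [[0,0,0],0],
  ],
)

```text
t: 23.7
eef_pos: [599.1, 231.1, 69.8]
tcp_rot: [-3.139, 0.001, 1.57]
ft_force: [1.3, 0.8, -0.9]
opening: 0.445
grip_force: 30.0
```

Request:
arm_command(
  rows=[
    [[0,0,0.04],0],
    [[0,0,0.03],0],
    [[0,0,0.018],0],
    [[0,0,0],0],
    [[0,0,0],0],
  ],
)

```text
t: 24.2
eef_pos: [600.1, 231.0, 49.3]
tcp_rot: [3.141, 0.0, 1.57]
ft_force: [-0.3, -0.1, -1.3]
opening: 0.441
grip_force: 30.0
```

Request:
arm_command(
  rows=[
    [[0,0,0.006],0],
    [[0,0,0],0],
    [[0,0,0],0],
    [[0,0,0],0],
    [[0,0,0],0],
  ],
)

```text
t: 24.7
eef_pos: [600.0, 231.0, 47.7]
tcp_rot: [3.142, 0.0, 1.57]
ft_force: [0.7, 0.6, -2.0]
opening: 0.446
grip_force: 30.0
```

Request:
arm_command(
  rows=[
    [[0,0,0.004],0],
    [[0,0,0],0],
    [[0,0,0.004],0],
    [[0,0,0],0],
    [[0,0,0],0],
  ],
)

```text
t: 25.2
eef_pos: [599.9, 231.0, 45.6]
tcp_rot: [-3.142, 0.0, 1.57]
ft_force: [0.0, 0.8, -1.4]
opening: 0.446
grip_force: 30.0
```

Request:
arm_command(
  rows=[
    [[0,0,0.004],0],
    [[0,0,0],0],
    [[0,0,0],0],
    [[0,0,0],0],
    [[0,0,0],0],
  ],
)

```text
t: 25.7
eef_pos: [600.3, 231.1, 45.0]
tcp_rot: [3.141, -0.0, 1.57]
ft_force: [0.4, -0.5, 5.8]
opening: 0.439
grip_force: 29.9
```

Request:
arm_command(
  rows=[
    [[0,0,0],0],
    [[0,0,0],0],
    [[0,0,0],0],
    [[0,0,0],0],
    [[0,0,0],0],
  ],
  claw=0.62,
)

```text
t: 26.2
eef_pos: [599.9, 231.0, 44.4]
tcp_rot: [-3.141, 0.0, 1.57]
ft_force: [0.4, -0.2, 0.0]
opening: 0.619
grip_force: 0.0
```

Request:
arm_command(
  rows=[
    [[0,0,-0.04],0],
    [[0,0,-0.13],0],
    [[0,0,-0.17],0],
    [[0,0,-0.17],0],
    [[0,0,-0.1],0],
  ],
)

```text
t: 26.7
eef_pos: [600.6, 231.2, 201.4]
tcp_rot: [3.137, -0.001, 1.57]
ft_force: [1.7, 0.0, 0.3]
opening: 0.62
grip_force: 0.0
```

Request:
arm_command(
  rows=[
    [[-0.15,-0.045,0],0],
    [[-0.178,-0.052,0],0],
    [[-0.178,-0.052,0],0],
    [[-0.178,-0.052,0],0],
    [[-0.178,-0.052,0],0],
  ],
  claw=1,
)

```text
t: 27.2
eef_pos: [535.8, 14.1, 198.0]
tcp_rot: [3.141, 0.0, 1.571]
ft_force: [1.1, -0.7, 0.2]
opening: 0.97
grip_force: 0.0
```

Request:
arm_command(
  rows=[
    [[-0.178,-0.052,0],0],
    [[-0.178,-0.052,0],0],
    [[-0.178,-0.052,0],0],
    [[-0.178,-0.052,0],0],
    [[-0.178,-0.052,0],0],
  ],
)

```text
t: 27.7
eef_pos: [470.7, -208.6, 198.1]
tcp_rot: [3.141, 0.001, 1.57]
ft_force: [1.7, -0.2, 0.3]
opening: 0.998
grip_force: 0.0
```

Run:
```python
from h import *
p,W=shot("side"); cv2.imwrite("pics/s4.png",cv2.resize(p[60:330,180:440,::-1],None,fx=2.2,fy=2.2,interpolation=cv2.INTER_CUBIC)); print(state()["eef_pos"],state()["tcp_rot"])
```

```text
[ 469.57786474 -213.81990006  197.95939229] [3.14068749e+00 2.37162202e-03 1.56794331e+00]
```

View pics/s4.png

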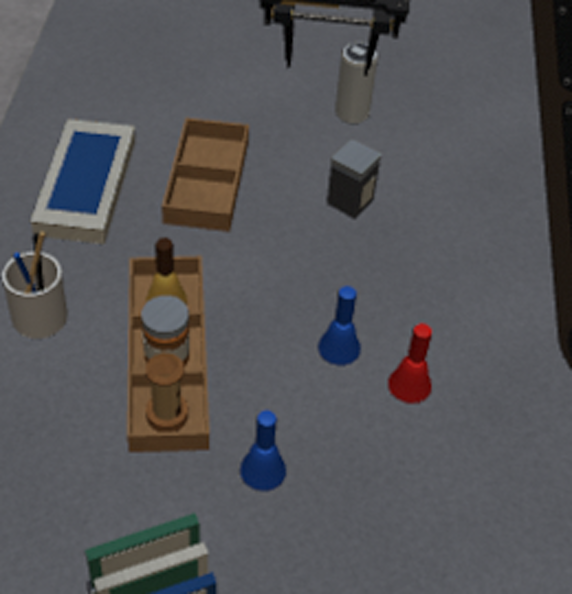

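Box_three is filled: bell (165,270), jar (166,335) and lighthouse (167,390) all stand upright in the crop. Next is the can at (355,85).

Request:
arm_command(
  rows=[
    [[-0.15,-0.044,0],0],
    [[-0.15,-0.044,0],0],
    [[-0.15,-0.044,0],0],
    [[-0.126,-0.037,0],0],
    [[0,0,0],0],
  ],
)

```text
t: 28.25
eef_pos: [428.2, -354.0, 197.6]
tcp_rot: [3.141, 0.001, 1.567]
ft_force: [0.7, 0.4, 0.1]
opening: 1.0
grip_force: 0.0
```

Request:
arm_command(
  rows=[
    [[0,0,0],0],
    [[0,0,0],0],
    [[0,0,0],0],
    [[0,0,0.04],0],
    [[0,0,0.08],0],
  ],
)

```text
t: 28.75
eef_pos: [429.8, -350.6, 167.5]
tcp_rot: [3.14, 0.002, 1.571]
ft_force: [1.3, 0.1, -0.7]
opening: 1.0
grip_force: 0.0
```

Request:
arm_command(
  rows=[
    [[0,0,0.1],0],
    [[0,0,0.14],0],
    [[0,0,0.12],0],
    [[0,0,0.08],0],
    [[0,0,0],0],
  ],
)

```text
t: 29.25
eef_pos: [428.3, -349.4, 54.4]
tcp_rot: [-3.138, -0.003, 1.571]
ft_force: [-0.2, 0.4, 0.4]
opening: 0.997
grip_force: 0.0
```

Request:
arm_command(
  rows=[
    [[0,0,0],0],
    [[0,0,0],0],
    [[0,0,0],0],
    [[0,0,0],0],
    [[0,0,0],0],
  ],
  claw=0,
)

```text
t: 29.75
eef_pos: [429.3, -351.0, 57.7]
tcp_rot: [3.141, 0.001, 1.57]
ft_force: [0.3, 0.7, -0.6]
opening: 0.635
grip_force: 0.0
```

Request:
arm_command(
  rows=[
    [[0,0,0],0],
    [[0,0,0],0],
    [[0,0,0],0],
    [[0,0,0],0],
    [[0,0,0],0],
  ],
)

```text
t: 30.25
eef_pos: [429.3, -351.0, 57.5]
tcp_rot: [3.141, 0.001, 1.57]
ft_force: [0.2, 1.2, 5.3]
opening: 0.553
grip_force: 29.9
```

Request:
arm_command(
  rows=[
    [[0,0,-0.03],0],
    [[0,0,-0.08],0],
    [[0,0,-0.12],0],
    [[0,0,-0.12],0],
    [[0,0,-0.05],0],
  ],
)

```text
t: 30.75
eef_pos: [429.5, -351.2, 159.5]
tcp_rot: [3.14, 0.002, 1.57]
ft_force: [0.7, -0.8, -1.8]
opening: 0.551
grip_force: 29.9
```

Request:
arm_command(
  rows=[
    [[0.07,0.1,0],0],
    [[0.1,0.143,0],0],
    [[0.105,0.15,0],0],
    [[0.105,0.15,0],0],
    [[0.095,0.137,0],0],
  ],
)

```text
t: 31.25
eef_pos: [600.3, -230.6, 156.2]
tcp_rot: [-3.14, -0.001, 1.57]
ft_force: [1.3, -0.7, -3.9]
opening: 0.556
grip_force: 29.9
```

Request:
arm_command(
  rows=[
    [[0.063,0.092,0],0],
    [[0,0,0],0],
    [[0,0,0],0],
    [[0,0,0.06],0],
    [[0,0,0.06],0],
  ],
)

```text
t: 31.75
eef_pos: [621.4, -217.2, 125.9]
tcp_rot: [-3.141, 0.0, 1.569]
ft_force: [-0.1, 0.1, -3.2]
opening: 0.547
grip_force: 30.0
```

Request:
arm_command(
  rows=[
    [[0,0,0.09],0],
    [[0,0,0.09],0],
    [[0,0,0.05],0],
    [[0,0,0.015],0],
    [[0,0,0],0],
  ],
)

```text
t: 32.25
eef_pos: [621.9, -216.8, 65.4]
tcp_rot: [-3.141, -0.0, 1.57]
ft_force: [-0.1, 0.4, -3.0]
opening: 0.552
grip_force: 30.0
```

Request:
arm_command(
  rows=[
    [[0,0,0],0],
    [[0,0,0],0],
    [[0,0,0],0],
    [[0,0,0],0],
    [[0,0,0],0],
  ],
)

```text
t: 32.75
eef_pos: [622.3, -216.5, 66.2]
tcp_rot: [3.141, 0.0, 1.57]
ft_force: [0.1, 0.4, -2.8]
opening: 0.551
grip_force: 30.0
```

Lowering 4.7 mm to contact height 61.5.

Request:
arm_command(
  rows=[
    [[0,0,0.008],0],
    [[0,0,0.007],0],
    [[0,0,0.004],0],
    [[0,0,0],0],
    [[0,0,0],0],
  ],
)

```text
t: 33.25
eef_pos: [622.3, -216.5, 61.4]
tcp_rot: [3.141, 0.0, 1.57]
ft_force: [-1.7, 1.5, 3.4]
opening: 0.549
grip_force: 30.0
```

Request:
arm_command(
  rows=[
    [[0,0,0],0],
    [[0,0,0],0],
    [[0,0,0],0],
    [[0,0,0],0],
    [[0,0,0],0],
  ],
)

```text
t: 33.75
eef_pos: [622.3, -216.5, 61.4]
tcp_rot: [3.141, 0.0, 1.57]
ft_force: [-1.3, 1.1, 5.6]
opening: 0.551
grip_force: 30.0
```

Request:
arm_command(
  rows=[
    [[0,0,0],0],
    [[0,0,0],0],
    [[0,0,0],0],
    [[0,0,0],0],
    [[0,0,-0.02],0],
  ],
  claw=0.75,
)

```text
t: 34.25
eef_pos: [621.9, -216.4, 65.6]
tcp_rot: [-3.141, -0.0, 1.57]
ft_force: [-0.2, 0.2, 0.0]
opening: 0.749
grip_force: 0.0
```

Request:
arm_command(
  rows=[
    [[0,0,-0.06],0],
    [[0,0,-0.13],0],
    [[0,0,-0.16],0],
    [[0,0,-0.14],0],
    [[0,0,-0.05],0],
  ],
)

```text
t: 34.75
eef_pos: [623.3, -216.9, 206.4]
tcp_rot: [3.136, 0.003, 1.57]
ft_force: [-0.5, -0.1, 0.3]
opening: 0.751
grip_force: 0.0
```

Request:
arm_command(
  rows=[
    [[0.035,-0.14,0],0],
    [[0.045,-0.17,0],0],
    [[0.045,-0.17,0],0],
    [[0.045,-0.17,0],0],
    [[0.045,-0.167,0],0],
  ],
  claw=1,
)

```text
t: 35.25
eef_pos: [416.1, -161.9, 201.3]
tcp_rot: [3.142, 0.0, 1.57]
ft_force: [0.1, -0.3, -0.2]
opening: 0.997
grip_force: 0.0
```

Request:
arm_command(
  rows=[
    [[0,0,0],0.041],
    [[0,0,0],0.041],
    [[0,0,0],0.041],
    [[0,0,0],0.041],
    [[0,0,0.05],0],
  ],
)

```text
t: 35.75
eef_pos: [418.4, -162.9, 189.8]
tcp_rot: [3.139, 0.0, 1.05]
ft_force: [0.9, 0.2, -0.9]
opening: 1.001
grip_force: 0.0
```

Run:
```python
from h import *
p,W=shot("side"); cv2.imwrite("pics/s5.png",cv2.resize(p[60:330,180:440,::-1],None,fx=2.2,fy=2.2,interpolation=cv2.INTER_CUBIC)); print(state()["eef_pos"],state()["tcp_rot"])
```

```text
[ 417.48405494 -162.36355069  187.49645207] [-3.14089790e+00  7.72737072e-05  1.05403560e+00]
```

View pics/s5.png

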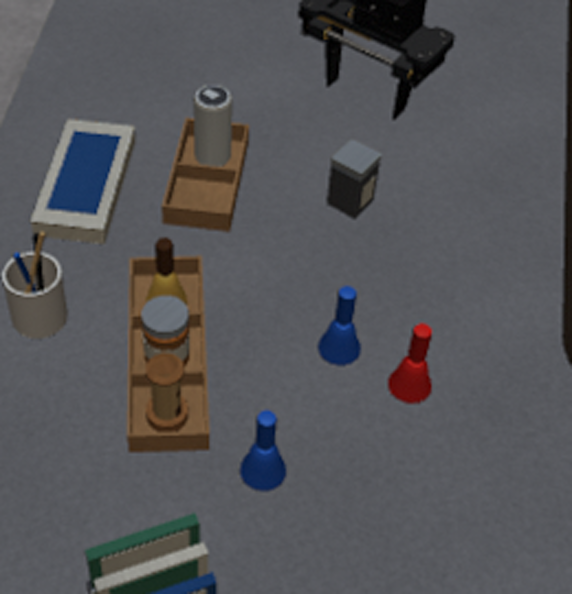

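The can stands upright in the far compartment of box_two (213,125), and the jaws line up with the tin's sides (355,180). Picking up the tin.

Request:
arm_command(
  rows=[
    [[0,0,0.08],0],
    [[0,0,0.14],0],
    [[0,0,0.15],0],
    [[0,0,0.13],0],
    [[0,0,0.06],0],
  ],
)

```text
t: 36.3
eef_pos: [417.1, -162.2, 46.7]
tcp_rot: [-3.139, 0.0, 1.055]
ft_force: [-0.7, -0.7, -0.0]
opening: 0.996
grip_force: 0.0
```

Request:
arm_command(
  rows=[
    [[0,0,0],0],
    [[0,0,0],0],
    [[0,0,0],0],
    [[0,0,0],0],
    [[0,0,0],0],
  ],
  claw=0,
)

```text
t: 36.8
eef_pos: [418.3, -162.8, 49.4]
tcp_rot: [3.14, 0.0, 1.055]
ft_force: [0.9, 0.4, 0.1]
opening: 0.638
grip_force: 0.0
```

Request:
arm_command(
  rows=[
    [[0,0,0],0],
    [[0,0,0],0],
    [[0,0,0],0],
    [[0,0,0],0],
    [[0,0,0],0],
  ],
)

```text
t: 37.3
eef_pos: [418.3, -162.8, 49.0]
tcp_rot: [3.141, 0.0, 1.055]
ft_force: [0.5, 0.3, 6.0]
opening: 0.529
grip_force: 30.0
```

Request:
arm_command(
  rows=[
    [[0,0,-0.04],0],
    [[0,0,-0.1],0],
    [[0,0,-0.14],0],
    [[0,0,-0.12],0],
    [[0,0,-0.04],-0.041],
  ],
)

```text
t: 37.8
eef_pos: [418.5, -162.8, 161.7]
tcp_rot: [3.138, 0.001, 1.185]
ft_force: [-0.5, 0.6, -2.1]
opening: 0.524
grip_force: 30.0
```

Request:
arm_command(
  rows=[
    [[0,0,0],-0.041],
    [[0,0,0],-0.041],
    [[0,0,0],-0.041],
    [[0,0,0],0],
    [[0,0,0],0],
  ],
)

```text
t: 38.3
eef_pos: [417.9, -162.5, 158.9]
tcp_rot: [-3.142, 0.0, 1.566]
ft_force: [0.3, 0.1, -1.8]
opening: 0.527
grip_force: 30.0
```

Request:
arm_command(
  rows=[
    [[0.018,0.1,0],0],
    [[0.028,0.16,0],0],
    [[0.032,0.18,0],0],
    [[0.032,0.18,0],0],
    [[0.022,0.126,0],0],
  ],
)

```text
t: 38.8
eef_pos: [606.8, -129.0, 158.5]
tcp_rot: [3.141, 0.0, 1.567]
ft_force: [-0.5, -0.2, -1.1]
opening: 0.526
grip_force: 30.0
```

Request:
arm_command(
  rows=[
    [[0.013,0.07,0],0],
    [[0,0,0],0],
    [[0,0,0],0],
    [[0,0,0.06],0],
    [[0,0,0.06],0],
  ],
)

```text
t: 39.3
eef_pos: [621.0, -126.8, 128.9]
tcp_rot: [3.141, 0.0, 1.568]
ft_force: [0.6, -0.5, -1.0]
opening: 0.524
grip_force: 30.0
```

Request:
arm_command(
  rows=[
    [[0,0,0.09],0],
    [[0,0,0.1],0],
    [[0,0,0.07],0],
    [[0,0,0.025],0],
    [[0,0,0],0],
  ],
)

```text
t: 39.8
eef_pos: [621.2, -126.7, 57.2]
tcp_rot: [-3.14, -0.0, 1.569]
ft_force: [-0.1, -0.1, -1.3]
opening: 0.526
grip_force: 30.0
```

Request:
arm_command(
  rows=[
    [[0,0,0],0],
    [[0,0,0],0],
    [[0,0,0],0],
    [[0,0,0],0],
    [[0,0,0],0],
  ],
)

```text
t: 40.3
eef_pos: [622.1, -126.5, 57.7]
tcp_rot: [3.141, 0.0, 1.57]
ft_force: [-0.0, 0.2, -1.4]
opening: 0.525
grip_force: 30.0
```

Request:
arm_command(
  rows=[
    [[0,0,0.008],0],
    [[0,0,0.007],0],
    [[0,0,0.004],0],
    [[0,0,0],0],
    [[0,0,0],0],
  ],
)

```text
t: 40.8
eef_pos: [622.0, -126.5, 53.1]
tcp_rot: [3.142, 0.0, 1.57]
ft_force: [-2.3, 0.9, 5.4]
opening: 0.52
grip_force: 30.0
```

Request:
arm_command(
  rows=[
    [[0,0,0],0],
    [[0,0,0],0],
    [[0,0,0],0],
    [[0,0,0],0],
    [[0,0,0],0],
  ],
)

```text
t: 41.3
eef_pos: [622.0, -126.5, 53.0]
tcp_rot: [3.142, 0.0, 1.57]
ft_force: [-1.4, -0.2, 5.2]
opening: 0.524
grip_force: 30.0
```

Contact. I'll release, rise, back off and look.

Request:
arm_command(
  rows=[
    [[0,0,0],0],
    [[0,0,0],0],
    [[0,0,0],0],
    [[0,0,0],0],
    [[0,0,-0.02],0],
  ],
  claw=0.75,
)

```text
t: 41.8
eef_pos: [621.7, -126.4, 57.2]
tcp_rot: [-3.141, -0.0, 1.57]
ft_force: [0.4, -0.1, -0.0]
opening: 0.747
grip_force: 0.0
```

Request:
arm_command(
  rows=[
    [[0,0,-0.06],0],
    [[0,0,-0.13],0],
    [[0,0,-0.16],0],
    [[0,0,-0.17],0],
    [[0,0,-0.08],0],
  ],
)

```text
t: 42.3
eef_pos: [622.9, -126.7, 213.0]
tcp_rot: [3.136, 0.002, 1.57]
ft_force: [0.9, -0.5, 0.1]
opening: 0.751
grip_force: 0.0
```

Request:
arm_command(
  rows=[
    [[0,-0.14,0],0],
    [[0,-0.17,0],0],
    [[0,-0.17,0],0],
    [[0,-0.12,0],0],
    [[0,0,0],0],
  ],
)

```text
t: 42.8
eef_pos: [469.1, -126.0, 209.2]
tcp_rot: [3.141, 0.0, 1.57]
ft_force: [-0.1, 0.6, -1.2]
opening: 0.751
grip_force: 0.0
```

Run:
```python
from h import *
p,W=shot("side"); cv2.imwrite("pics/s6.png",cv2.resize(p[60:390,150:440,::-1],None,fx=1.8,fy=1.8,interpolation=cv2.INTER_CUBIC))
p,W=shot("top"); cv2.imwrite("pics/t6.png",p[:,:,::-1])
```

```text
(no output)
```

View pics/s6.png

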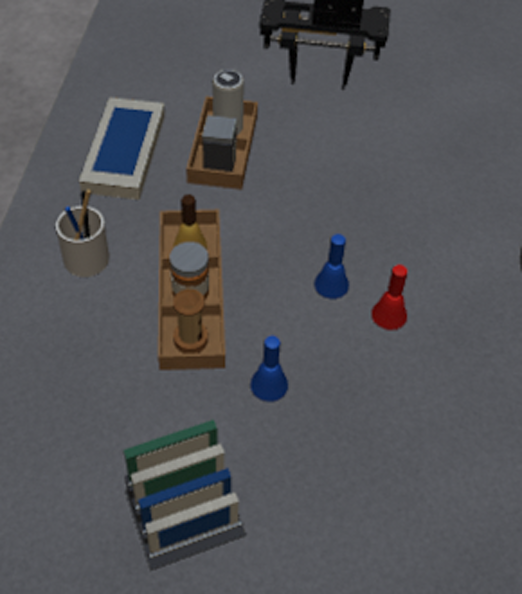

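View pics/t6.png

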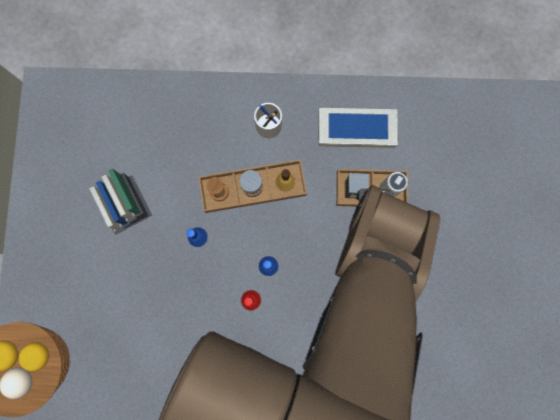

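All five stand upright in their compartments. In the top view that is lighthouse (217,188), jar (251,182), bell (285,180), tin (358,186) and can (397,182). The bystanders and look-alikes haven't moved, and the gripper is clear.

```bash
python3 -c "
from cell import env; print(env.job_done())"
```

```text
the job is handed in; nothing more can be done
None
```

Both gift boxes are made up and handed in at about 43 s: jar in the middle with bell and lighthouse either side in one box, can and tin in the other, all upright in the last pictures and the bystanders unmoved.

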